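# Lay the culture flasks down

## Robot

A 7-joint arm with a two-finger parallel gripper is mounted at the origin on the work surface. World frame = base frame: x ahead of the robot, y to its left, z up, the work surface at z = 0. Lengths are in m, angles in rad, forces in N, time in s.
With the tool pointing down it reaches from about 0.35 to 0.9 m from the base axis. Payload 8.1 kg.
Tool frame: the origin (TCP) lies on the centre line of the jaws, within the pads' length; the fingertips stand 19 mm ahead of it and the grasp point (between the pads) is the TCP; z points along the fingers, y is the direction in which the jaws open and shut (so a half turn about z gives the same grasp; the last joint's range is limited). The gripper opens to 92 mm and grips with 3 to 60 N. Pads are 19 mm wide; open, the fingers measure 130 mm over their backs; the gripper's body (75 mm by 190 mm) begins 47 mm behind the grasp point.
Start: joints at [1.178, 0.434, 0.025, 1.573, -0.012, 1.134, -0.075], TCP at [0.179, -0.599, 0.246] pointing down, gripper open.
Joint ranges: [-2.62, 2.62], [-0.44, 2.09], [-1.27, 1.32], [0.08, 2.57], [-1.32, 4.46], [0.12, 2], [-2.74, 2.74]. Speed limits (rad/s): [2.22, 2.22, 3.01, 3.01, 3.14, 3.14, 3.14].

## Interface

Orientations are given as a rotation vector (axis times angle).
In Python, from cell import monitor, imaging, workorder, outline_of gives the robot as it stands.
- The arm moves only by the tool move_arm, never from a script. Its argument "series" is a list of rows, each a list of 6 numbers: the shift along the world's x, y, z in cm, then the turn, a rotation vector about the world's x, y, z in degrees. A call has 1 to 8 rows; each row shifts and turns the commanded pose from where the row before left it; what a row does not reach is not made up. A row lasts 1/10 s, in which the tool goes at most 50 mm and 8.59 degrees, less where a joint would pass 70% of its speed; a pose out of reach is approached as far as the arm can. A call with a gripper value outside its range is refused whole. "grip" is the opening, from 0 (shut) to 1 (fully open), set as the call begins (left out, the last holds). The fingers move at their own pace and stop on an object; "force" is the grip in N (left out, the last holds). Time passes only in rows, so rows that do not move let the fingers close. It gives the time, the measured TCP pose, the force and the opening at its end, in the units of the state.
- monitor.observe(): the state, without advancing time (a new reading comes with each control period).
- imaging.get_image(name): name is "side" or "top"; returns a dict with "color" (384x512x3 uint8, red, green, blue), "fx", "fy", "cx", "cy" (pixels), "rvec" (rotation vector, rad) and "tvec" (3), from world to camera coordinates, as OpenCV has them. Camera axes: x right, y down, z forward; pixel columns grow to the right and rows downward; lengths in m; the calibration is good to about 2 mm. A picture is of the moment at which its call begins. There is no depth.
- workorder.sign_off(): hands the job in, once; it reports no verdict.
Trained networks look in the newest picture that a camera, given by its name, has taken for a name from the list of things; names that differ only in an ending like _2 or _b are one class to them, and where a whole thing is asked for, a point or a joint stands for the part that bears it (a point fixed in the world has none). Each returns a list of dicts, best first, with "p" (0 to 1); they miss things now and then, are a little off and sometimes report something else, mostly with a low value. They report only what shows in the picture. A call takes as long as a camera call. They do not tell look-alikes from the thing itself.
- outline_of(camera, thing): "mask" (384x512 bool, what is visible of it) and "rect" ([left, top, width, height] in pixels, round what is visible of it).
The state is a dict: "clock": time; "joints": joint angles; "dq": joint speeds; "joint_efforts": joint torques, N m; "position": TCP position; "ee_rot": TCP orientation; "force": force on the tool from outside, world axes, zero at the start; "ft_torque": the same for the moment, N m; "width": opening from 0.0 (shut) to 1.0 (fully open).
Only numpy, scipy, OpenCV 4.12 (cv2) and the standard library are available. Lean on these libraries where they do the work, as an engineer would, in place of code of your own. Each camera call takes 0.05 s, during which the arm holds its last target. There are 200 camera calls.

## Task

Both full-size culture flasks stand on end on the tray. Tip each one over on the spot by gently pushing it with the fingers, so that it lies flat on the tray on its growth face, the broad face its neck leans away from, with the neck and cap slanting upwards. Do not pinch, lift or carry the flasks, and leave the small flask standing and everything else where it is.

Things in the scene. Friction and masses are not known exactly. Their poses are not given: they have to be found in the camera images.
- flask_a: Full-size white culture flask, 70-140 g, in the tray's left or right half, on end. Origin: centre of its underside; z up to the neck. Body 36 mm thick (x +-18), 85 wide (y), 86 high, then 45-degree shoulders to a peak at z 128 mm; 153 mm overall. Broad face +x is the growth face, to end underneath; it starts turned within 35 degrees of straight away from the robot.
- flask_a_cap (a point): Edge of flask_a's blue ribbed cap (32 mm diameter) farthest out over the -x face, at x -34, y 0, z 139 mm of the flask: neck and cap lean 25 degrees that way. A finger pointing down beside the flask meets this edge first. Pushed here towards the flask's +x (1 N or less), it tips on its bottom edge, passes balance after about 50 mm and falls by itself.
- flask_b: Full-size white culture flask, 70-140 g, in the tray's left or right half, on end. Origin: centre of its underside; z up to the neck. Body 36 mm thick (x +-18), 85 wide (y), 86 high, then 45-degree shoulders to a peak at z 128 mm; 153 mm overall. Broad face +x is the growth face, to end underneath; it starts turned within 35 degrees of straight back at the robot.
- flask_b_cap (a point): Edge of flask_b's blue ribbed cap (32 mm diameter) farthest out over the -x face, at x -34, y 0, z 139 mm of the flask: neck and cap lean 25 degrees that way. A finger pointing down beside the flask meets this edge first. Pushed here towards the flask's +x (1 N or less), it tips on its bottom edge, passes balance after about 50 mm and falls by itself.
- tray: Flat dark steel incubator tray without a rim, 400 mm (its x) by 580 mm (its y), fixed to the bench. Origin at the centre of its underside, on the bench; its top is 10 mm above that. All three flasks and the dish stand on it.
- small_flask: Small culture flask of the same shape, 53 mm wide, 22 mm thick and 95 mm tall, standing near the middle of the tray between the two big ones. To be left standing. Origin: centre of its underside, z up.
- dish: Closed round dish, 55 mm diameter, 15 mm high, on the tray's centre line near its far edge. To be left alone. Origin: centre of its underside.
- beaker: Glass beaker, 72 mm diameter, 95 mm high, on the bench left of the tray. To be left alone. Origin: centre of its underside.
- wash_bottle: White bottle, 64 mm diameter, 170 mm high, on the bench right of the tray. To be left alone. Origin: centre of its underside.
- tip_box: Grey box with black lid, 82 x 122 mm, 67 mm high, on the bench right of the tray. To be left alone. Origin: centre of its underside.
- tube_rack: Black block with two rows of four holes, 70 x 140 mm, 50 mm high, on the bench left of the tray. To be left alone. Origin: centre of its underside.
- pen: Black marker pen lying on the bench left of the tray, 130 mm long, 13 mm thick. To be left alone. Origin: centre of its underside.
Things that resemble listed ones, but are neither listed nor needed, are in the scene too. What is shaped like the flask_b but yellow is not meant. Leave any pink look-alike of the small_flask alone.

How it is judged:
At the end, for the whole second after the job is handed in: Both full-size flasks lie at rest on the tray, growth face (+x) down within 6 degrees, origin 12 to 26 mm above the tray top and within 80 mm of its start. The small flask stands upright; it and the dish are within 20 mm of their places, the other things within 30 mm (angle between each of flask_a, flask_b's own x axis and vertical above 3.04159 rad and height (world z) of flask_a between 0.022 and 0.036 m and distance of each of flask_a, flask_b from where it was at the start of the episode below 0.08 m and linear speed of each of flask_a, flask_b below 0.02 m/s and angular speed of each of flask_a, flask_b below 0.1 rad/s and height (world z) of flask_b between 0.022 and 0.036 m and angle between small_flask's own z axis and vertical below 0.1 rad and distance of each of small_flask, dish from where it was at the start of the episode below 0.02 m and distance of each of beaker, wash_bottle, tip_box, tube_rack, pen from where it was at the start of the episode below 0.03 m); the robot touches nothing.
It fails at once if a flask was lifted or carried: its foot end rose more than 35 mm above the tray (height (world z) of any of flask_a, flask_b above 0.045 m).
It fails at once if a flask was pinched or shoved with more than 25 N (contact force between any of flask_a, flask_b and the fingers above 25 N).
It fails at once if the small flask or the dish was shifted by more than 20 mm, or the small flask tipped (distance of any of small_flask, dish from where it was at the start of the episode above 0.02 m or angle between small_flask's own z axis and vertical above 0.3 rad).
It fails at once if another thing on the bench was shifted by more than 30 mm or tipped (distance of any of beaker, wash_bottle, tip_box, tube_rack, pen from where it was at the start of the episode above 0.03 m or angle between any of wash_bottle, beaker's own z axis and vertical above 0.3 rad).
It also fails if it takes over 48 s, if anything falls off the work surface, if the arm or the gripper's body presses on something with over 40 N, if the wrist force passes 120 N, or if a joint passes its speed limit or range.

## Working session

There is one attempt and no reset: what is moved stays moved. The work goes in short steps, Python scripts to look and compute and a tool call to move; the robot and the scene stay as the last step left them, time stands still between calls to the robot, and variables do not carry over. Pictures are saved under pics/ and viewed, about 8 in all and at most 12, crops included, and the job is handed in when it is done.

Besides the shell and the picture viewer there is one more tool, called after "Request:" as a command line: name --pt "numbers of a row" for each row, then --argument value for the rest. move_arm: Moves the arm, as the interface text tells. Its arguments: {"type":"object","properties":{"series":{"type":"array"},"grip":{"type":"number"},"force":{"type":"number"}},"required":["series"]}

```bash
mkdir -p pics; ls; python3 - <<'E'
from cell import monitor, imaging, outline_of
import cv2,numpy as np
s=monitor.observe(); print({k:np.round(v,3) for k,v in s.items()})
for n in ("side","top"):
    im=imaging.get_image(n); cv2.imwrite(f"pics/{n}0.png",im["color"][:,:,::-1])
    print(n,im["fx"],im["fy"],im["cx"],im["cy"],im["rvec"],im["tvec"])
    R=cv2.Rodrigues(np.array(im["rvec"]))[0];print(-R.T@np.array(im["tvec"]),R.round(2).tolist())
    for t in ("flask_a","flask_a_cap","small_flask","dish","tray"):
        for d in outline_of(n,t): print(n,t,round(d["p"],2),d["rect"])
E
```

```text
pics
{'clock': np.float64(0.0), 'joints': array([ 1.178,  0.435,  0.025,  1.574, -0.012,  1.134, -0.075]), 'dq': array([-0.002,  0.   , -0.001, -0.   ,  0.   , -0.001, -0.002]), 'joint_efforts': array([ 1.0000e-03, -6.6783e+01,  9.8500e-01, -3.1445e+01, -6.1000e-02,
        4.3000e-02,  0.0000e+00]), 'position': array([ 0.178, -0.598,  0.245]), 'ee_rot': array([-3.107e+00, -4.530e-01,  1.000e-03]), 'force': array([0.105, 0.369, 0.234]), 'ft_torque': array([ 0.049, -0.002,  0.088]), 'width': np.float64(1.006)}
side 432.8139984118363 432.8139984118363 258.48166847871175 185.57051519436547 [ 0.54714554 -2.69553919  1.15514347] [0.50205048 0.21894072 1.30637279]
[0.15040523 0.92757519 1.05999156] [[-0.92, -0.39, -0.0], [-0.27, 0.64, -0.72], [0.28, -0.67, -0.69]]
side flask_a 0.94 [265.6, 296.3, 23.5, 42.5]
side flask_a 0.83 [224.0, 205.2, 24.8, 47.5]
side flask_a 0.76 [257.4, 148.1, 19.8, 36.2]
side flask_a 0.66 [304.2, 250.5, 24.1, 49.2]
side flask_a 0.62 [202.3, 294.3, 26.3, 39.4]
side flask_a_cap 0.93 [260.2, 144.9, 18.9, 44.5]
side small_flask 0.78 [171.0, 176.4, 5.1, 26.3]
side smal
[... 208 characters left out ...]
5, 13.5]
top 449.79212241257966 449.79212241257966 259.70078935393036 193.0073610254993 [ 2.1702147  -2.22568806  0.07829135] [0.01881033 0.56691373 1.42724808]
[0.48343894 0.0242941  1.45755914] [[-0.03, -1.0, 0.01], [-1.0, 0.02, -0.06], [0.06, -0.01, -1.0]]
top flask_a 0.75 [178.7, 277.0, 30.1, 29.2]
top flask_a 0.6 [288.0, 185.5, 31.2, 16.3]
top flask_a 0.58 [187.3, 194.5, 37.4, 20.1]
top flask_a_cap 0.55 [285.6, 187.9, 32.9, 13.5]
top small_flask 0.59 [227.9, 104.4, 13.5, 19.9]
top small_flask 0.51 [246.3, 191.3, 16.8, 12.8]
top dish 0.64 [391.9, 217.5, 50.7, 34.2]
top dish 0.51 [241.2, 144.6, 19.9, 13.1]
top tray 0.68 [160.7, 134.0, 185.5, 130.8]
top tray 0.49 [290.0, 185.8, 28.8, 12.8]
```

```bash
python3 - <<'E'
import cv2
t=cv2.imread("pics/top0.png"); s=cv2.imread("pics/side0.png")
cv2.imwrite("pics/top0c.png",cv2.resize(t[115:315,150:400],None,fx=3,fy=3,interpolation=2))
cv2.imwrite("pics/side0c.png",cv2.resize(s[135:345,150:340],None,fx=2.85,fy=2.85,interpolation=2))
E
```

```text
(no output)
```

View pics/top0c.png

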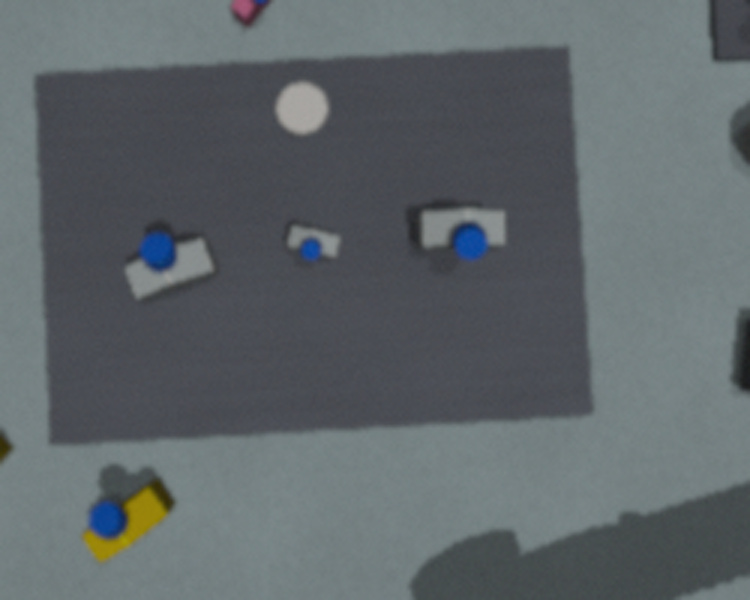

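View pics/side0c.png

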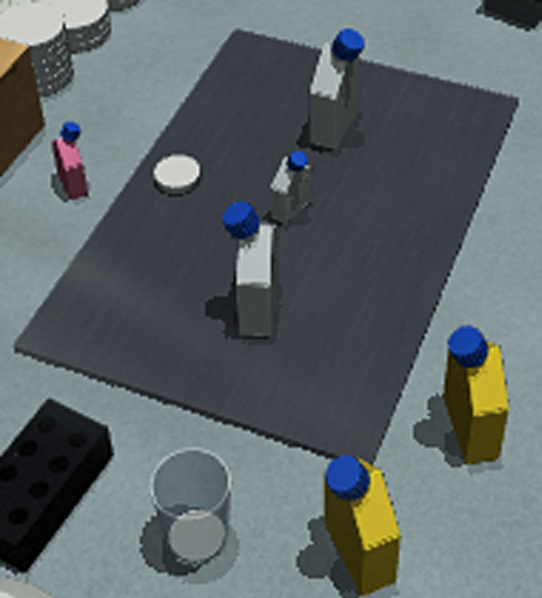

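View pics/top0.png

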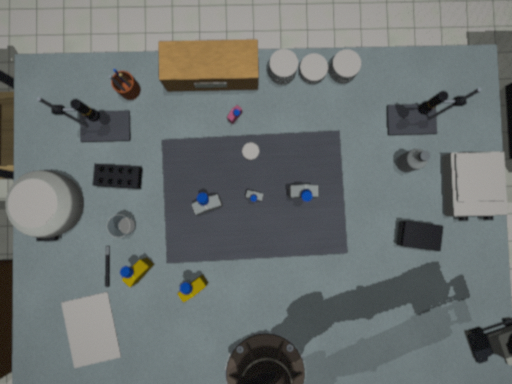

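The top view (crop) shows the right white flask at about (463,228), with its cap leaning towards the robot, so it is flask_a. The left white flask at about (170,268) has its cap leaning away, so it is flask_b. The small flask is at (313,242) and the dish at (302,108). The yellow and pink look-alikes are off the tray. I'll fit both poses using the known shape.

```bash
cat > fit.py <<'E'
import numpy as np,cv2
from scipy.optimize import minimize
from cell import imaging
b=[[x,y,z] for x in(-18,18) for y in(-42.5,42.5) for z in(0,86)]+[[x,0,128] for x in(-18,18)]
a=np.array([-.4226,0,.9063]);u=np.array([.9063,0,.4226]);v=np.array([0,1,0]);top=np.array([-19.5,0,145.8])
th=np.linspace(0,6.28,24,endpoint=False)
cap=np.array([top-a*l+16*(u*np.cos(t)+v*np.sin(t)) for l in(0,20) for t in th])/1000
body=np.array(b)/1000
def blue(c): c=c.astype(int); return (c[...,2]>c[...,0]+50)&(c[...,2]>90)
def white(c):
    h=cv2.cvtColor(c,cv2.COLOR_RGB2HSV); return (h[...,1]<40)&(h[...,2]>95)
def proj(im,P): return cv2.projectPoints(P,np.array(im["rvec"]),np.array(im["tvec"]),np.array([[im["fx"],0,im["cx"]],[0,im["fy"],im["cy"]],[0,0,1.]]),None)[0].reshape(-1,2)
def world(p,P):
    c,s=np.cos(p[2]),np.sin(p[2]); return P@np.array([[c,s,0],[-s,c,0],[0,0,1]])+[p[0],p[1],.01]
def fill(im,p,Ps):
    m=np.zeros((384*4,512*4),np.uint8)
    for P in Ps: cv2.fillConvexPoly(m,cv2.convexHull(np.round(proj(im,world(p,P))*4+1.5).astype(np.int32)),1)
    return cv2.resize(m.astype(np.float32),(512,384),interpolation=cv2.INTER_AREA)
E
python3 - <<'E'
from fit import *
ims=[imaging.get_image(n) for n in("top","side")]
# background = dark tray; foreground = differs from tray
def fg(im): 
    c=im["color"].astype(int); return (blue(im["color"])|(c.min(2)>85)).astype(np.float32)
def cost(p):
    e=0
    for im in ims:
        f=fill(im,p,[body,cap]); k=fill(im,p,[cap]); 
        r=proj(im,world(p,np.array([[0,0,.07]])))[0].astype(int)
        sl=np.s_[r[1]-45:r[1]+45,r[0]-22:r[0]+22] if im is ims[1] else np.s_[r[1]-28:r[1]+28,r[0]-32:r[0]+32]
        bl=blue(im["color"]).astype(np.float32)
        if im is ims[0]: e+=np.abs(f-fg(im))[sl].sum()
        e+=2*np.abs(k-bl)[sl].sum()
    return e
for n,p0s in(("a",[(.48,-.09,y) for y in(-.3,0,.3)]),("b",[(.46,.15,np.pi+y) for y in(-.3,0,.4)])):
    best=min((minimize(cost,p0,method="Nelder-Mead",options=dict(initial_simplex=np.array([p0]*4)+np.vstack([[0,0,0],np.diag([.03,.03,.2])]))) for p0 in p0s),key=lambda r:r.fun)
    p=best.x; e=world(p,np.array([[-.034,0,.139]]))[0]
    print(n,p.round(4),np.degrees(p[2]).round(1),best.fun,"cap",e.round(4))
    for im,q in zip(ims,("t","s")):
        for P,c in((body,(255,0,0)),(cap,(255,255,0))):
            pass
    np.save(f"p_{n}.npy",p)
out=[]
for im,(y,x) in zip(ims,((165,175),(140,215))):
    big=cv2.resize(im["color"],None,fx=4,fy=4,interpolation=cv2.INTER_NEAREST)
    for n in"ab":
        p=np.load(f"p_{n}.npy")
        for P,c in((body,(255,0,0)),(cap,(255,255,0))): cv2.polylines(big,[cv2.convexHull(np.round(proj(im,world(p,P))*4+1.5).astype(np.int32))],True,c,1)
    out.append(big[y*4:y*4+(60 if x==175 else 125)*4,x*4:x*4+(150 if x==175 else 70)*4])
h=500;cv=np.zeros((h,880,3),np.uint8);cv[:240,:600]=out[0];cv[:500,600:880]=out[1]
cv2.imwrite("pics/fit.png",cv2.resize(cv,(800,455))[:,:,::-1])
E
```

```text
a [ 0.453  -0.1469 -0.307 ] -17.6 962.875 cap [ 0.4206 -0.1367  0.149 ]
b [0.445  0.1816 3.293 ] 188.7 1109.25 cap [0.4786 0.1867 0.149 ]
```

View pics/fit.png

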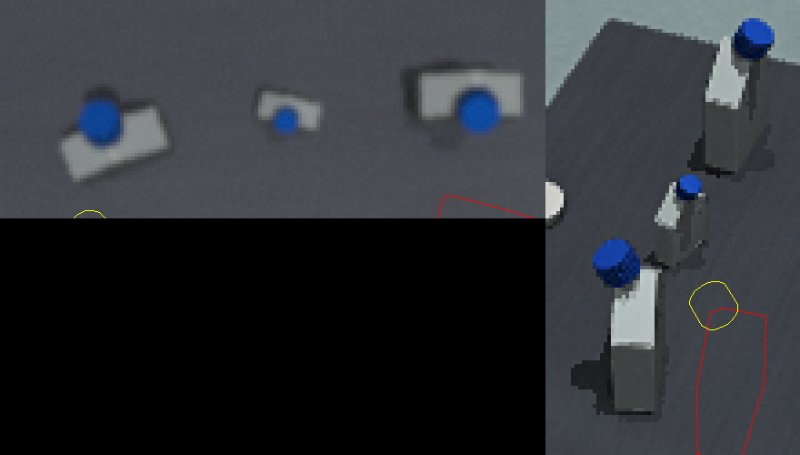

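The overlay shows my starting guesses were well off. I'll restart from back-projected pixels with fixed windows.

```bash
cat >> fit.py <<'E'
def ray(im,px,z):
    R=cv2.Rodrigues(np.array(im["rvec"]))[0];C=-R.T@np.array(im["tvec"])
    d=R.T@np.array([(px[0]-im["cx"])/im["fx"],(px[1]-im["cy"])/im["fy"],1]);return C+d*(z-C[2])/d[2]
E
python3 - <<'E'
from fit import *
ims=[imaging.get_image(n) for n in("top","side")]
c=[im["color"].astype(int) for im in ims]
fg=(blue(ims[0]["color"])|(c[0].min(2)>100)).astype(np.float32)
W={"a":((304,191),(267,167)),"b":((205,202),(238,230))}
def cost(p,n):
    e=0
    for i,im in enumerate(ims):
        u,v=W[n][i]; h,w=((26,30),(32,22))[i]; sl=np.s_[v-h:v+h,u-w:u+w]
        e+=2*np.abs(fill(im,p,[cap])-blue(im["color"]))[sl].sum()
        if i==0: e+=np.abs(fill(im,p,[body,cap])-fg)[sl].sum()
    return e
for n in"ab":
    q=ray(ims[0],W[n][0],.08); base=0 if n=="a" else np.pi
    rs=[minimize(cost,p0,args=(n,),method="Nelder-Mead",options=dict(initial_simplex=np.array([p0]*4)+np.vstack([[0,0,0],np.diag([.02,.02,.2])]))) for p0 in [(q[0],q[1],base+d) for d in(-.4,0,.4)]]
    b=min(rs,key=lambda r:r.fun);p=b.x;np.save(f"p_{n}.npy",p)
    print(n,p.round(4),np.degrees(p[2]).round(1),[round(r.fun) for r in rs],"cap",world(p,np.array([[-.034,0,.139]]))[0].round(4))
print("small",ray(ims[0],(254,195),.06),"dish",ray(ims[0],(250.5,151),.02))
out=[]
for im,(y,x) in zip(ims,((165,175),(140,215))):
    big=cv2.resize(im["color"],None,fx=4,fy=4,interpolation=cv2.INTER_NEAREST)
    for n in"ab":
        p=np.load(f"p_{n}.npy")
        for P,k in((body,(255,0,0)),(cap,(255,255,0))): cv2.polylines(big,[cv2.convexHull(np.round(proj(im,world(p,P))*4+1.5).astype(np.int32))],True,k,1)
    out.append(big[y*4:y*4+(60 if x==175 else 125)*4,x*4:x*4+(150 if x==175 else 70)*4])
cv=np.zeros((500,880,3),np.uint8);cv[:240,:600]=out[0];cv[:500,600:880]=out[1]
cv2.imwrite("pics/fit2.png",cv2.resize(cv,(800,455))[:,:,::-1])
E
```

```text
a [ 0.565  -0.13    0.0018] 0.1 [298, 295, 294] cap [ 0.531 -0.13   0.149]
b [0.5339 0.1693 3.4141] 195.6 [245, 246, 244] cap [0.5666 0.1785 0.149 ]
small [0.5589087  0.02298887 0.06      ] dish [0.70312526 0.0306873  0.02      ]
```

View pics/fit2.png

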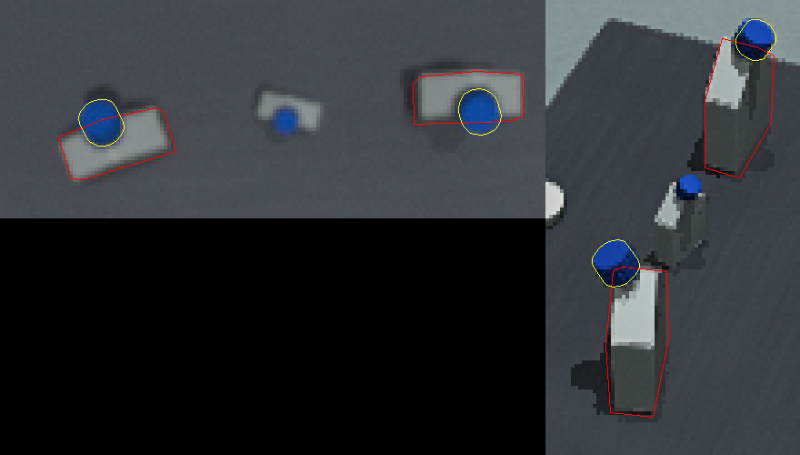

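The fit now matches in both views. flask_a is at (0.565, -0.130) facing 0°, with its cap edge at (0.531, -0.130). flask_b is at (0.534, 0.169) facing 195.6°, with its cap edge at (0.567, 0.179). I'll shut the gripper, turn it square and go to the near side of flask_a.

Request:
move_arm --pt "0 0 0 0 0 0" --pt "1.9 3 0 0 0 -2" --pt "1.9 3 0 0 0 -2" --pt "1.9 3 0 0 0 -2" --pt "1.9 3 0 0 0 -2" --pt "1.9 3 0 0 0 -2" --pt "1.9 3 0 0 0 -2" --pt "1.9 3 0 0 0 -2" --grip 0

```text
clock: 1.6
position: [0.3122, -0.3877, 0.246]
ee_rot: [3.14, 0.069, 0.001]
force: [0.7, -0.7, -0.9]
width: 0.353
```

Request:
move_arm --pt "1.9 3 0 0 0 -2.6" --pt "1.9 3 0 0 0 0" --pt "1.9 3 0 0 0 0" --pt "1.9 3 0 0 0 0" --pt "1.9 3 0 0 0 0" --pt "1.9 3 0 0 0 0" --pt "1.9 3 0 0 0 0" --pt "0 0 0 0 0 0"

```text
clock: 2.4
position: [0.4472, -0.1742, 0.2461]
ee_rot: [-3.14, -0.011, -0.003]
force: [0.4, 0.5, -0.2]
width: 0.005
```

Request:
move_arm --pt "0 2.2 0 0 0 0" --pt "0 2.2 0 0 0 0" --pt "0.3 0 -3 0 0 0" --pt "0.5 0 -3 0 0 0" --pt "0.5 0 -2 0 0 0" --pt "0.5 0 -1.2 0 0 0" --pt "0 0 0 0 0 0" --pt "0 0 0 0 0 0"

```text
clock: 3.2
position: [0.4628, -0.1352, 0.1543]
ee_rot: [3.141, -0.0, 0.0]
force: [0.4, -0.4, 0.7]
width: 0.006
```

Request:
move_arm --pt "1 0.4 0 0 0 0" --pt "1 0 0 0 0 0" --pt "1 0 0 0 0 0" --pt "0.8 0 0 0 0 0" --pt "0.6 0 0 0 0 0" --pt "0.5 0 0 0 0 0" --pt "0.5 0 0 0 0 0" --pt "0.5 0 0 0 0 0"

```text
clock: 4.0
position: [0.5218, -0.131, 0.1537]
ee_rot: [3.142, -0.0, -0.001]
force: [-0.4, 0.4, 0.0]
width: 0.005
```

Request:
move_arm --pt "0.5 0 0 0 0 0" --pt "0.5 0 0 0 0 0" --pt "0.5 0 0 0 0 0" --pt "0.5 0 0 0 0 0"

```text
clock: 4.4
position: [0.542, -0.131, 0.1537]
ee_rot: [3.142, -0.0, -0.0]
force: [0.1, -0.0, -0.6]
width: 0.004
```

```bash
python3 - <<'E'
from fit import *
im=imaging.get_image("side")["color"]; cv2.imwrite("pics/push1.png",cv2.resize(im[100:290,140:340],None,fx=3,fy=3,interpolation=2)[:,:,::-1])
E
```

```text
(no output)
```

View pics/push1.png

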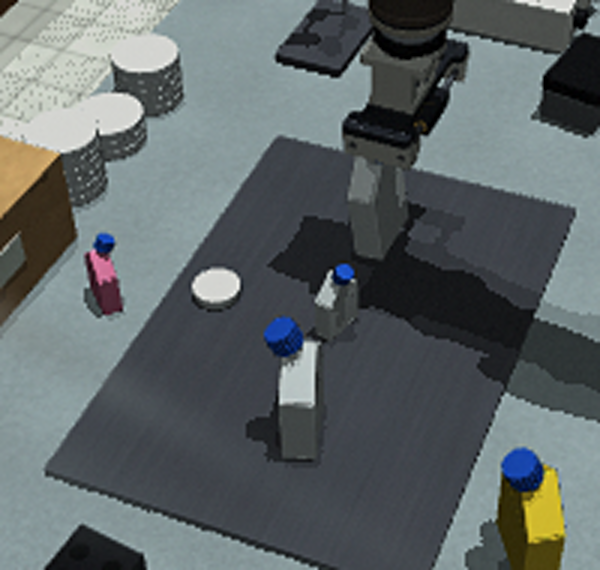

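The side view shows flask_a at about (375,215) starting to lean under the fingers. The others haven't moved, so I'll keep pushing gently.

Request:
move_arm --pt "0.5 0 0 0 0 0" --pt "0.5 0 0 0 0 0" --pt "0.5 0 0 0 0 0" --pt "0.5 0 0 0 0 0" --pt "0.5 0 0 0 0 0" --pt "0.5 0 0 0 0 0" --pt "0.4 0 0 0 0 0" --pt "0.4 0 0 0 0 0"

```text
clock: 5.25
position: [0.5799, -0.1309, 0.1537]
ee_rot: [3.142, -0.0, -0.0]
force: [-0.2, -0.5, 0.0]
width: 0.005
```

Request:
move_arm --pt "0.3 0 0 0 0 0" --pt "0 0 0 0 0 0" --pt "0 0 0 0 0 0" --pt "0 0 0 0 0 0"

```text
clock: 5.65
position: [0.5824, -0.131, 0.1537]
ee_rot: [3.142, -0.0, -0.0]
force: [-0.1, 0.3, 0.9]
width: 0.006
```

```bash
python3 - <<'E'
from fit import *
im=imaging.get_image("side")["color"]; cv2.imwrite("pics/push2.png",cv2.resize(im[100:290,140:340],None,fx=3,fy=3,interpolation=2)[:,:,::-1])
E
```

```text
(no output)
```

View pics/push2.png

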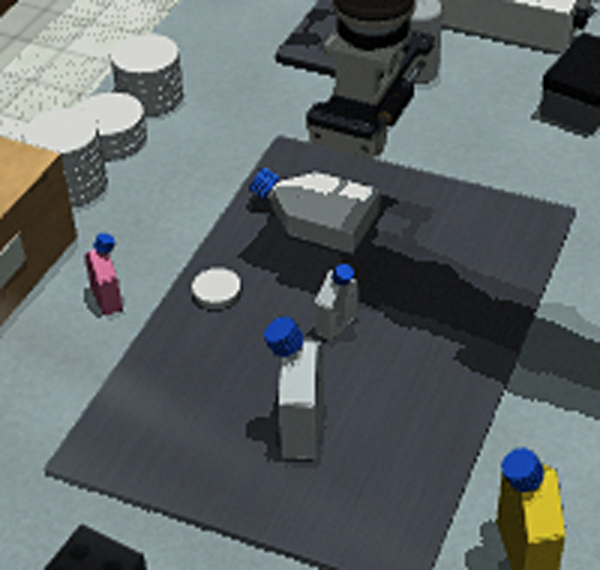

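flask_a now lies flat, neck end at about (265,182), cap slanting up and nothing else disturbed. Next I'll rise and cross to the far side of flask_b.

Request:
move_arm --pt "0 0 3 0 0 0" --pt "0 0 3.2 0 0 0" --pt "0 0 3 0 0 0" --pt "0.5 3.3 0 0 0 2" --pt "0.5 3.3 0 0 0 2" --pt "0.5 3.3 0 0 0 2" --pt "0.5 3.3 0 0 0 2" --pt "0.5 3.3 0 0 0 2"

```text
clock: 6.5
position: [0.6075, 0.0353, 0.2459]
ee_rot: [3.129, 0.276, 0.0]
force: [0.5, -0.3, -0.2]
width: 0.003
```

Request:
move_arm --pt "0.5 3.3 0 0 0 2" --pt "0.5 3.3 0 0 0 2" --pt "0.4 3.3 0 0 0 1.6" --pt "0.4 3.3 0 0 0 0" --pt "0.4 3 0 0 0 0" --pt "0 0 0 0 0 0" --pt "0 0 0 0 0 0"

```text
clock: 7.2
position: [0.6293, 0.1967, 0.2455]
ee_rot: [3.112, 0.429, -0.001]
force: [0.8, -0.6, -0.1]
width: 0.006
```

Request:
move_arm --pt "0 0 -3 0 0 0" --pt "0 0 -3 0 0 0" --pt "0 0 -2 0 0 0" --pt "0 0 -1.2 0 0 0" --pt "-1.4 -0.4 0 0 0 0" --pt "-1.4 -0.4 0 0 0 0" --pt "-1 -0.3 0 0 0 0" --pt "-0.5 -0.1 0 0 0 0"

```text
clock: 8.0
position: [0.5863, 0.1831, 0.1544]
ee_rot: [3.112, 0.425, 0.001]
force: [0.3, -0.3, 0.3]
width: 0.006
```

Request:
move_arm --pt "-0.5 -0.1 0 0 0 0" --pt "-0.5 -0.2 0 0 0 0" --pt "-0.5 -0.1 0 0 0 0" --pt "-0.5 -0.1 0 0 0 0" --pt "-0.5 -0.2 0 0 0 0" --pt "-0.5 -0.1 0 0 0 0" --pt "-0.5 -0.1 0 0 0 0" --pt "-0.5 -0.2 0 0 0 0"

```text
clock: 8.8
position: [0.5461, 0.1731, 0.1537]
ee_rot: [-3.112, -0.427, 0.0]
force: [0.5, -0.7, -0.6]
width: 0.007
```

Request:
move_arm --pt "-0.5 -0.1 0 0 0 0" --pt "-0.5 -0.1 0 0 0 0" --pt "-0.5 -0.2 0 0 0 0" --pt "-0.5 -0.1 0 0 0 0" --pt "-0.5 -0.2 0 0 0 0" --pt "-0.4 -0.1 0 0 0 0" --pt "-0.3 -0.1 0 0 0 0" --pt "0 0 0 0 0 0"

```text
clock: 9.6
position: [0.5142, 0.1639, 0.1538]
ee_rot: [3.112, 0.426, -0.0]
force: [0.0, -0.4, -0.0]
width: 0.004
```

Request:
move_arm --pt "0 0 0 0 0 0" --pt "0 0 0 0 0 0" --pt "0 0 0 0 0 0"

```text
clock: 9.9
position: [0.5147, 0.1641, 0.1537]
ee_rot: [-3.113, -0.426, -0.0]
force: [-0.5, -0.2, 0.3]
width: 0.006
```

```bash
python3 - <<'E'
from fit import *
im=imaging.get_image("side")["color"]; cv2.imwrite("pics/push3.png",cv2.resize(im[100:290,140:340],None,fx=3,fy=3,interpolation=2)[:,:,::-1])
E
```

```text
(no output)
```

View pics/push3.png

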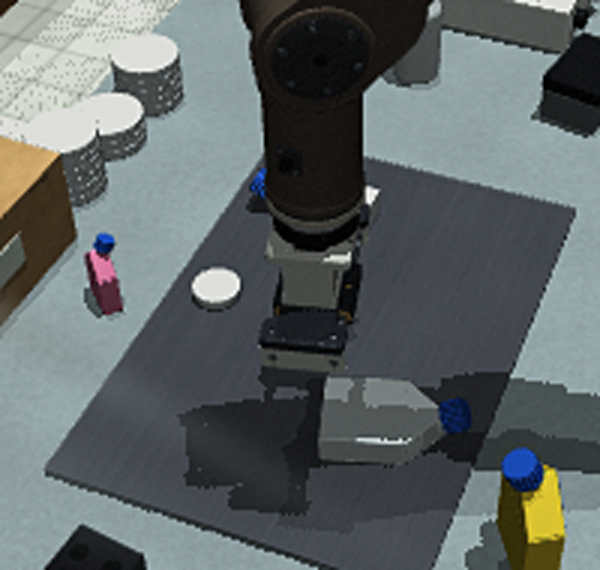

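flask_b now lies flat at about (385,420), cap slanting up at (455,415). I'll raise the arm clear and check everything.

Request:
move_arm --pt "0 0 3 0 0 0" --pt "0 0 4 0 0 0" --pt "0 0 4 0 0 0" --pt "0 -3 3 0 0 0" --pt "0 -4 0 0 0 0" --pt "0 -4 0 0 0 0" --pt "0 -2 0 0 0 0" --pt "0 0 0 0 0 0"

```text
clock: 10.75
position: [0.5147, 0.0301, 0.2938]
ee_rot: [3.112, 0.417, -0.0]
force: [-0.3, -0.3, -1.2]
width: 0.004
```

```bash
python3 - <<'E'
from fit import *
ims=[imaging.get_image(n) for n in("top","side")]
# predicted lying pose: rotate +90 deg about flask y (x->-z), pivot on bottom edge x=18; overlay
out=[]
for im,(y,x,h,w) in zip(ims,((115,150,150,210),(130,160,150,170))):
    big=cv2.resize(im["color"],None,fx=2.2,fy=2.2,interpolation=2)
    for n in"ab":
        p=np.load(f"p_{n}.npy")
        for P,k in((body,(255,0,0)),(cap,(255,255,0))):
            Q=np.c_[P[:,2]+.018,P[:,1],.018-P[:,0]]
            cv2.polylines(big,[cv2.convexHull(np.round(proj(im,world(p,Q))*2.2).astype(np.int32))],True,k,1)
    out.append(big[int(y*2.2):int((y+h)*2.2),int(x*2.2):int((x+w)*2.2)])
h=min(o.shape[0] for o in out); c=np.hstack([o[:h] for o in out])
cv2.imwrite("pics/final.png",cv2.resize(c,(800,int(h*800/c.shape[1])))[:,:,::-1])
E
```

```text
(no output)
```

View pics/final.png

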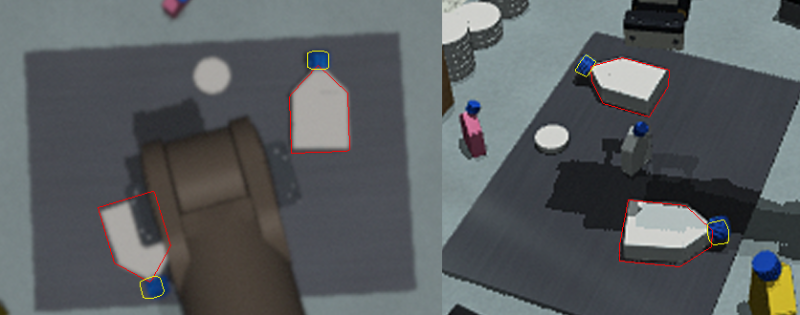

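Both flasks match the predicted lying outlines in both views, and the small flask at (635,150) is still standing. I'll hand the job in.

```bash
python3 -c "
from cell import workorder; print(workorder.sign_off())"
```

```text
the job is handed in; nothing more can be done
None
```

I tipped both full-size flasks over by pushing on the cap edge with the shut fingers. They now lie on their growth faces with the necks slanting up, and the job was handed in at about 11 s of the 48 s allowed.

- **Flasks:** In the last pictures, from the top and side cameras, both match the outlines predicted for tipping in place. That puts each origin about 25 mm from its start, against the 80 mm allowed. I judged this by eye from the overlay and did not measure the final angle or height.
- **Force:** The force readings after each push were at noise level, about 1 N or less.
- **Other things:** The small flask is standing and the dish is in place. I saw nothing on the bench move, though the beaker, wash bottle, tip box, tube rack and pen were not all in the final crops. The arm never went close to them.
- **Failed step:** My first pose fit was clearly wrong because of bad starting guesses, and the picture overlay showed it. I corrected it before moving the arm.

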